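# Seat a grinder's rest plate and thread its keeper rod

### The job

Lay the loose steel rest plate flat in the pocket of the green rest holder and let go of it. Then take the steel keeper rod by its black handle out of the wooden cradle and slide it from the robot's left through both brass bushings of the holder, over the plate, until its nose sticks out about 2 cm beyond the far bushing. Finish while still gripping the handle and holding the rod steady there, not forcing it against the bushings, so that a helper can fit the lock collar; leave the bottle, mug and brush alone.

Things in the scene. Friction and masses are not known exactly. Their poses are not given: they have to be found in the camera images.
- holder: Fixed green rest holder on the table: slab 110 (x) x 150 (y) x 10 mm, origin at the centre of its underside, its +y end at the robot's left. A pocket lies centred on it; beyond the pocket's short ends, at y = +64 and -64 mm, stand posts with brass bushings 14 mm long, bore 17 mm, outer diameter 27 mm, tops 51.5 mm above the table. Their common axis runs along y at x = 0, 38 mm above the table.
- holder_seat (a point): Where the centre of the seated rest plate lies: middle of the pocket, 16 mm above the table, axes as the holder's. The pocket is 114 mm long (y) x 48 mm wide (x), floor 10 mm above the table, walls 12 mm high; its long walls are only 22 mm stubs at the corners, leaving 70 mm gaps for fingers.
- holder_left_bushing (a point): Centre of the outer mouth of the left bushing (holder y = +71 mm), where the rod enters, on the bore axis 38 mm above the table.
- holder_right_bushing (a point): Centre of the outer mouth of the right (far) bushing (holder y = -71 mm), where the nose comes out, on the bore axis.
- plate_center (a point): Centre of the loose rest plate, a plain dark steel bar 100 mm long (its x) x 40 mm wide (its y) x 12 mm thick (z), about 0.36 kg, starting flat on the table between holder and cradle. It fits the pocket with its length along the holder's y, either way round.
- rod_grip (a point): Centre of the keeper rod's black rectangular handle, 50 mm long (x) x 22 mm wide (y) x 24 mm high (z). x points along the rod to its nose. About 0.15 kg in all, balanced about 70 mm ahead of this point. At the start the rod lies level, axis 44 mm above the table, in the slots of the cradle, nose pointing away from the robot.
- rod_neck (a point): Point on the rod's axis where the steel rod leaves the handle, 25 mm ahead of the handle's centre.
- rod_nose (a point): Tip of the rod's nose, on its axis, 210 mm ahead of the handle's centre. The steel rod is 12 mm thick, its last 8 mm tapering to 7 mm.
- plate: The rest plate itself; origin at the centre of its underside, axes as plate_center.
- rod: The keeper rod itself; origin at the centre of the handle, axes as rod_grip.
- cradle: Fixed plywood cradle: base 180 (x) x 50 x 8 mm, origin at the centre of its underside, and two slotted posts, 52 mm high, 34 mm wide and 16 mm long, at x = -75 and +55 mm. The rod is lifted straight up out of them; the handle's centre hangs 125 mm from the cradle's centre on the robot's side.
- bottle: Bystander: clear bottle, 60 mm wide, 150 mm high, on the table to the right; origin at the centre of its underside.
- mug: Bystander: white mug, 80 mm wide, 90 mm high, on the left beside the cradle; origin at the centre of its underside.
- brush: Bystander: hand brush lying on the table beyond the holder; its length runs along its x.
Not all that is in view belongs to the job. Of the things shaped like the plate, the dark steel one is meant.

How it is judged:
On the way, in this order (a step that is already met when the one before it is completed fails the run):
1. the plate lies flat in the pocket, let go, at rest (x of plate_center in the frame of holder between -0.006 and 0.006 m and y of plate_center in the frame of holder between -0.009 and 0.009 m and z of plate_center in the frame of holder between 0.0135 and 0.0185 m and angle between the x axis of plate and the y axis of holder, either way round below 0.12 rad and contact force between the fingers and plate below 0.2 N and linear speed of plate below 0.03 m/s), for 0.2 s.
2. the rod's nose is through the left bushing from the left, with the plate still in the pocket (x of plate_center in the frame of holder between -0.006 and 0.006 m and y of plate_center in the frame of holder between -0.009 and 0.009 m and z of plate_center in the frame of holder between 0.0135 and 0.0185 m and angle between the x axis of plate and the y axis of holder, either way round below 0.12 rad and x of rod_nose in the frame of holder between -0.008 and 0.008 m and z of rod_nose in the frame of holder between 0.03 and 0.046 m and y of rod_nose in the frame of holder below 0.055 m and y of rod_neck in the frame of holder above 0.07 m), for 0.05 s.
At the end, for the whole second after the job is handed in: Plate in pocket: centre within 9 mm along, 6 mm across, height 2.5 mm, 0.12 rad, untouched by fingers. Rod through both bushings from the left, nose 8 to 44 mm past the far one, within 8 mm and 0.06 rad of the axis, still, gripped with over 3 N, pressing on the holder under 12 N (x of plate_center in the frame of holder between -0.006 and 0.006 m and y of plate_center in the frame of holder between -0.009 and 0.009 m and z of plate_center in the frame of holder between 0.0135 and 0.0185 m and angle between the x axis of plate and the y axis of holder, either way round below 0.12 rad and x of rod_nose in the frame of holder between -0.008 and 0.008 m and z of rod_nose in the frame of holder between 0.03 and 0.046 m and x of rod_neck in the frame of holder between -0.008 and 0.008 m and z of rod_neck in the frame of holder between 0.03 and 0.046 m and y of rod_nose in the frame of holder between -0.115 and -0.079 m and y of rod_neck in the frame of holder above 0.069 m and angle between the x axis of rod and the y axis of holder, either way round below 0.06 rad and contact force between the fingers and rod above 3 N and contact force between rod and holder below 12 N and linear speed of rod below 0.02 m/s and contact force between the fingers and plate below 0.2 N); the arm keeps its last pose, push and grip.
It fails at once if the mug was moved more than 3 cm (distance of mug from where it was at the start of the episode above 0.03 m).
It fails at once if the bottle was moved more than 3 cm (distance of bottle from where it was at the start of the episode above 0.03 m).
It fails at once if the brush was moved more than 3 cm (distance of brush from where it was at the start of the episode above 0.03 m).
It also fails if it takes over 56 s, if anything falls off the work surface, if the arm or the gripper's body presses on something with over 40 N, if the wrist force passes 120 N, or if a joint passes its speed limit or range.

### The arm

A 6-joint arm with a two-finger parallel gripper is mounted at the origin on the work surface. World frame = base frame: x ahead of the robot, y to its left, z up, the work surface at z = 0. Lengths are in m, angles in rad, forces in N, time in s.
With the tool pointing down it reaches from about 0.35 to 0.775 m from the base axis. Payload 7.3 kg.
Tool frame: the origin (TCP) lies at the centre of the arm's flange, where the gripper is bolted on; the fingertips stand 178 mm ahead of it and the grasp point (between the pads) lies 159 mm ahead of it; x points along the fingers, y is the direction in which the jaws open and shut, and the axes are right-handed (so a half turn about x gives the same grasp; the last joint's range is limited). The gripper opens to 92 mm and grips with 3 to 60 N. Pads are 19 mm wide; open, the fingers measure 130 mm over their backs; the gripper's body (75 mm by 190 mm) begins 47 mm behind the grasp point.
Start: joints at [-1.455, 0.342, 1.524, -0, 1.275, -0.146], TCP at [0.136, -0.507, 0.405] pointing down, gripper open.
Joint ranges: [-2.53, 2.53], [-0.77, 2.02], [0.04, 2.7], [-1, 4.14], [0.28, 2.66], [-3.11, 3.11]. Speed limits (rad/s): [2.57, 2.57, 3.14, 3.14, 3.14, 3.14].

### API

Orientations are given as [roll, pitch, yaw] about the fixed x, y, z axes, in that order (R = Rz(yaw) Ry(pitch) Rx(roll)).
In Python, from cell import readout, cams, workorder gives the robot as it stands.
- The arm moves only by the shell command python3 -m inch 'ROWS' [FORCE]. ROWS is text: rows parted by semicolons, each of 5 numbers parted by spaces: the shift along the world's x, y, z in mm, then the turn about the world's z in rad, then the opening, from 0 (shut) to 1 (fully open). A call has 1 to 8 rows; each row shifts and turns the commanded pose from where the row before left it; what a row does not reach is not made up. A row lasts 1/12 s, in which the tool goes at most 41.7 mm and 7.16 degrees, less where a joint would pass 70% of its speed; a pose out of reach is approached as far as the arm can. A call is refused whole if a number of a shift passes 41.7 or a number of a turn 0.125, either way. A call with a gripper value outside its range is refused whole. The fingers move at their own pace and stop on an object; FORCE is the grip in N (left out, the last holds). Time passes only in rows, so rows that do not move let the fingers close. It gives the time, the measured TCP pose, the force and the opening at its end, in the units of the state.
- readout.observe(): the state, without advancing time (a new reading comes with each control period).
- cams.read_camera(name): name is "scene" or "top" or "wrist"; returns a dict with "color" (400x640x3 uint8, red, green, blue), "fx", "fy", "cx", "cy" (pixels), "world_to_cam" (4x4, takes a point from world to camera coordinates); the wrist camera has in their place "T_tool_cam" (4x4, takes a point from camera to tool coordinates, whose origin is the TCP and whose axes are the tool frame's). Camera axes: x right, y down, z forward; pixel columns grow to the right and rows downward; lengths in m; the calibration is good to about 2 mm. A picture is of the moment at which its call begins: read the wrist's pose just before it. There is no depth.
- workorder.hand_in(): hands the job in, once; it reports no verdict.
The state is a dict: "time": time; "qpos": joint angles; "qvel": joint speeds; "joint_efforts": joint torques, N m; "tool_pos": TCP position; "tool_rot": TCP orientation; "contact_force": force on the tool from outside, world axes, zero at the start; "torque": the same for the moment, N m; "opening": finger opening in m.
Only numpy, scipy, OpenCV 4.12 (cv2) and the standard library are available. Lean on these libraries where they do the work, as an engineer would, in place of code of your own. Each camera call takes 0.05 s, during which the arm holds its last target.

## Working session

There is one attempt and no reset: what is moved stays moved. The work goes in short steps, Python scripts to look and compute and a shell command to move; the robot and the scene stay as the last step left them, time stands still between calls to the robot, and variables do not carry over. Pictures are saved under pics/ and viewed, and the job is handed in when it is done.

```bash
ls; mkdir -p pics; python3 - <<'E'
from cell import readout, cams
import cv2
print(readout.observe())
for n in ("scene","top","wrist"):
    c=cams.read_camera(n); cv2.imwrite(f"pics/{n}0.png",c["color"][:,:,::-1])
    print(n,{k:(v if not hasattr(v,'tolist') else v.tolist()) for k,v in c.items() if k!="color"})
E
```

```text
pics
{'time': 0.0, 'qpos': array([-1.45496967e+00,  3.42726183e-01,  1.52503002e+00, -1.37996311e-05,
        1.27539992e+00, -1.45977736e-01]), 'qvel': array([-1.57499308e-03,  1.46857205e-03, -6.07914537e-04,  9.26974956e-05,
        3.71938184e-04,  1.88494270e-04]), 'joint_efforts': array([ 6.86977401e-04, -4.31245637e+01, -2.44225341e+01,  7.18239974e-02,
        5.59992052e-02, -1.03805205e-04]), 'tool_pos': array([ 0.13589729, -0.50696254,  0.40403842]), 'tool_rot': array([-1.7083343 ,  1.5692328 ,  1.69506677]), 'contact_force': array([-0.41888649,  0.10740466,  0.10978332]), 'torque': array([-0.01472361,  0.03184958, -0.07241806]), 'opening': 0.09175585358241568}
scene {'fx': 370.4087835066293, 'fy': 370.4087835066293, 'cx': 321.40062506055204, 'cy': 197.68746294845494, 'world_to_cam': [[0.06609034530101446, 0.9975103841294866, -0.024598776632934513, -0.05069684898142792], [0.5379418501141331, -0.056383024033434724, -0.8410942399616282, -0.2298910491369582], [-0.8403871918073099, 0.042355497337293185, -0.5403289550741609, 1.85506341832707], [0.0, 0.0, 0.0, 1.0]]}
top {'fx': 412.53376015739343, 'fy': 412.53376015739343, 'cx': 311.4222411601691, 'cy': 202.173334426015, 'world_to_cam': [[0.01314075079407621, -0.9996697104134818, -0.02208598538423788, 0.026037377421011258], [-0.9881058135281163, -0.009597961018161533, -0.15347566717963132, 0.5536492516616021], [0.15321299533821242, 0.023840076051024586, -0.9879055768814013, 1.362897778207748], [0.0, 0.0, 0.0, 1.0]]}
wrist {'fx': 347.0210578904568, 'fy': 347.0210578904568, 'cx': 324.01656497907743, 'cy': 204.09106320854383, 'T_tool_cam': [[-0.0006217519092924358, -0.28728965745161067, 0.9578435499317709, 0.019380673334380538], [0.9999996952384353, -0.000630891203653513, 0.00045989055524875584, -0.0004136325437649191], [0.00047217327004539885, 0.9578435439557039, 0.2872899621545759, -0.07603586169519821], [0.0, 0.0, 0.0, 1.0]]}
```

View pics/top0.png

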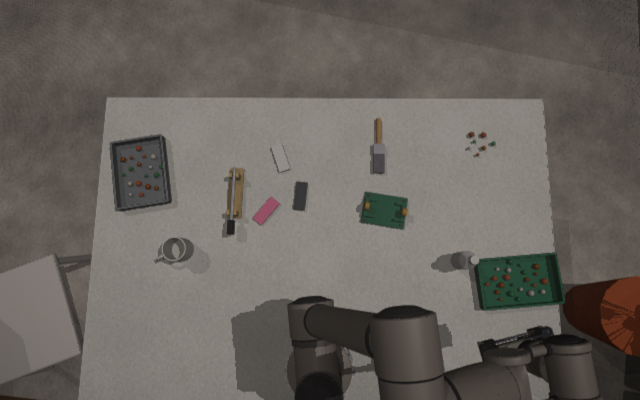

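View pics/scene0.png

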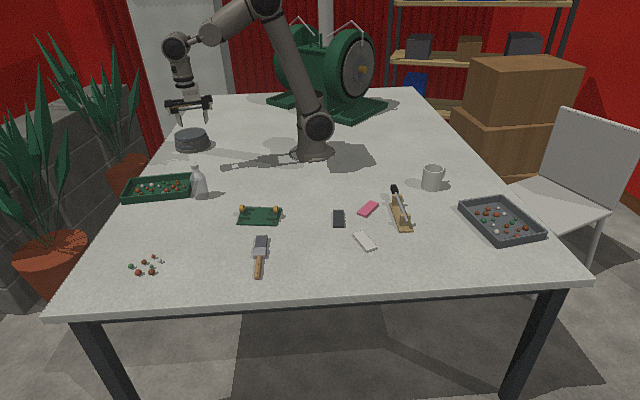

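View pics/wrist0.png

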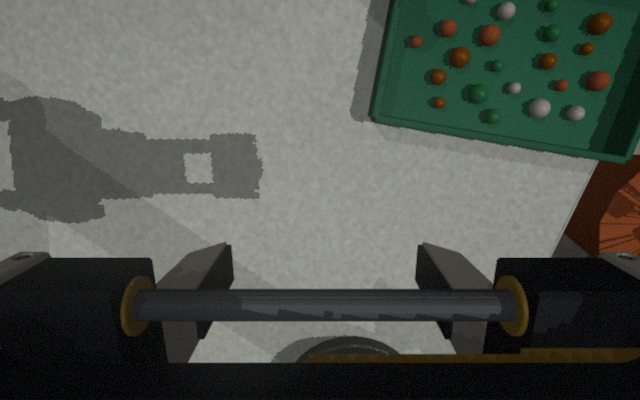

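The top view shows the dark plate at px (300,196), with the pink and white decoys at (266,210) and (280,158). The holder is at (384,210) and the cradle with rod at (235,195), its handle at (231,227). The mug is at (176,250), the bottle at (463,261) and the brush at (378,147). Next I'll measure from this view.

```bash
cat > h.py <<'E'
import numpy as np, cv2
from scipy.spatial.transform import Rotation as R
from cell import readout, cams
def Tool(s=None):
    s=s or readout.observe(); T=np.eye(4); T[:3,:3]=R.from_euler('xyz',s['tool_rot']).as_matrix(); T[:3,3]=s['tool_pos']; return T
def grab(n,save=None):
    s=readout.observe(); c=cams.read_camera(n)
    c['w2c']=c['world_to_cam'] if n!='wrist' else np.linalg.inv(Tool(s)@c['T_tool_cam'])
    if save: cv2.imwrite(f'pics/{save}.png',c['color'][:,:,::-1])
    c['hsv']=cv2.cvtColor(c['color'],cv2.COLOR_RGB2HSV); return c
def cast(c,px,z):
    px=np.atleast_2d(np.asarray(px,float)); M=np.linalg.inv(c['w2c'])
    d=np.c_[(px[:,0]-c['cx'])/c['fx'],(px[:,1]-c['cy'])/c['fy'],np.ones(len(px))]@M[:3,:3].T
    o=M[:3,3]; return o+d*((z-o[2])/d[:,2])[:,None]
def proj(c,P):
    P=np.atleast_2d(P); q=P@c['w2c'][:3,:3].T+c['w2c'][:3,3]
    return np.c_[c['fx']*q[:,0]/q[:,2]+c['cx'],c['fy']*q[:,1]/q[:,2]+c['cy']]
def blobs(mask,amin=30):
    k,_=cv2.findContours(mask.astype(np.uint8),cv2.RETR_EXTERNAL,cv2.CHAIN_APPROX_NONE)
    return sorted([x for x in k if cv2.contourArea(x)>amin],key=lambda x:-cv2.contourArea(x))
def rect(c,cnt,z):
    """min-area rect of a contour in the plane z: centre, long, short, yaw of long axis"""
    P=cast(c,cnt.reshape(-1,2),z)[:,:2]; (cx,cy),_,_=r=cv2.minAreaRect((P*1000).astype(np.float32))
    b=cv2.boxPoints(r); e0=b[1]-b[0]; e1=b[2]-b[1]
    if np.linalg.norm(e0)<np.linalg.norm(e1): e0,e1=e1,e0
    return np.round([cx,cy,np.linalg.norm(e0),np.linalg.norm(e1)],1),round(float(np.arctan2(e0[1],e0[0])%np.pi),3)
E
python3 - <<'E'
from h import *
c=grab('top'); H=c['hsv'].astype(int)
ok=np.zeros((400,640),bool); ok[100:250,180:420]=1
print('plate?'); 
for k in blobs((H[...,2]<75)&ok): print(k.reshape(-1,2).mean(0),rect(c,k,.012))
print('green')
for k in blobs((H[...,0]>55)&(H[...,0]<95)&(H[...,1]>110)&ok): print(k.reshape(-1,2).mean(0),rect(c,k,.012))
print('brass/wood')
for k in blobs((H[...,0]>10)&(H[...,0]<30)&(H[...,1]>90)&ok,6): print(k.reshape(-1,2).mean(0),rect(c,k,.038))
print(cast(c,[[384,210],[231,227],[235,170],[176,250],[463,261],[378,172]],.044).round(3))
i=cv2.resize(c['color'][110:260,200:420],None,fx=3.5,fy=3.5,interpolation=cv2.INTER_CUBIC); cv2.imwrite('pics/topz.png',i[:,:,::-1])
E
```

```text
plate?
[383.53521127 210.34507042] (array([ 532.6, -215.8,  148.3,  107. ]), 1.417)
[299.875      195.90277778] (array([580.8,  74. ,  99.7,  40.3]), 3.052)
[378.11940299 162.1641791 ] (array([ 700.1, -199.7,   72. ,   35.2]), 3.132)
[230.02380952 226.19047619] (array([471.4, 313.2,  55.9,  26.9]), 3.103)
green
brass/wood
[238.13084112 192.76635514] (array([584.5, 285.3, 168.3,  25.2]), 3.124)
[378.11538462 130.46153846] (array([ 812.4, -197.4,   87.6,   14. ]), 3.129)
[229.16494845 192.75257732] (array([584.1, 316.7, 168.1,   8.3]), 3.132)
[403.94736842 211.68421053] (array([ 525.1, -282. ,   24.3,   13.5]), 3.121)
[366.73684211 205.68421053] (array([ 544.5, -157. ,   24.3,   13.6]), 3.135)
[[ 0.529 -0.214  0.044]
 [ 0.465  0.304  0.044]
 [ 0.663  0.298  0.044]
 [ 0.386  0.487  0.044]
 [ 0.361 -0.471  0.044]
 [ 0.66  -0.195  0.044]]
```

View pics/topz.png

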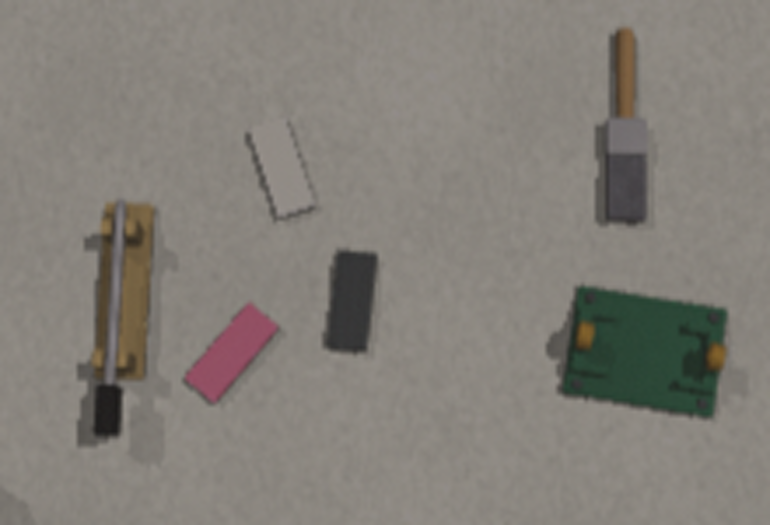

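Everything matches the given sizes: the plate measures 99.7x40.3 mm, the holder long side 148 mm and the bushings 126 mm apart. Next is the tool orientation, to plan the first move.

```bash
python3 - <<'E'
from h import *
T=Tool(); print(T.round(3)); y=T[:3,1]; z=T[:3,2]; print('yaw of tool y',np.arctan2(y[1],y[0]),'tool z',np.arctan2(z[1],z[0]))
E
```

```text
[[-0.     0.259 -0.966  0.136]
 [ 0.001 -0.966 -0.259 -0.507]
 [-1.    -0.001 -0.     0.404]
 [ 0.     0.     0.     1.   ]]
yaw of tool y -1.309010489021347 tool z -2.8798068929548055
```

```bash
python3 -m inch '28 24 0 -0.029 1;28 24 0 -0.029 1;28 24 0 -0.029 1;28 24 0 -0.029 1;28 24 0 -0.029 1;28 24 0 -0.029 1'; python3 -m inch '28 24 0 -0.029 1;28 24 0 -0.029 1;28 24 0 -0.029 1;28 24 0 -0.029 1;28 24 0 -0.029 1;28 24 0 -0.029 1;0 0 0 0 1;0 0 0 0 1'; python3 - <<'E'
from h import *
print(readout.observe()['qvel'].round(4)); c=grab('wrist','w1')
E
```

```text
time: 0.7
tool_pos: [0.3049, -0.3617, 0.4047]
tool_rot: [-0.016, 1.571, -3.072]
contact_force: [0.9, -1.0, 0.7]
opening: 0.0917
time: 1.37
tool_pos: [0.4729, -0.2177, 0.4043]
tool_rot: [-0.202, 1.57, 2.857]
contact_force: [-1.0, -1.5, -0.5]
opening: 0.0921
[-0.0559 -0.0145  0.0214 -0.0135  0.0004 -0.0183]
```

View pics/w1.png

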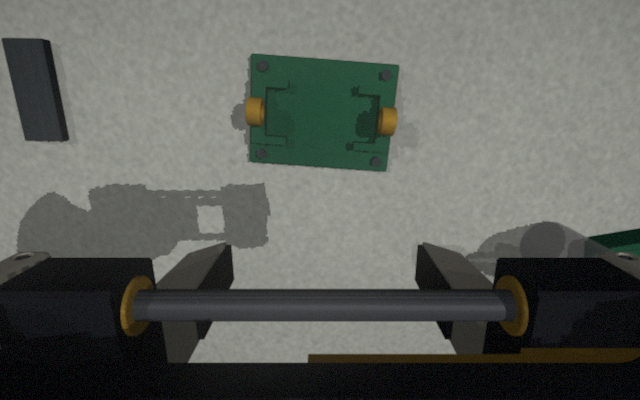

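The wrist view shows the holder around px (323,113), with bushings at (256,111) and (387,121). The plate is at (37,90).

```bash
cat >> h.py <<'E'
def lsq_rect_green(c):
    H=c['hsv'].astype(int)
    g=blobs((H[...,0]>60)&(H[...,0]<95)&(H[...,1]>110),300)
    return g
E
python3 - <<'E'
from h import *
print(readout.observe()['qvel'].round(4)); c=grab('wrist'); H=c['hsv'].astype(int)
for y,x in ((60,300),(163,300),(113,320),(112,256),(122,387),(90,40)): print(y,x,H[y,x])
m=(H[...,0]>60)&(H[...,0]<95)&(H[...,1]>90); m[230:]=0; m[:,:200]=0;m[:,450:]=0
k=blobs(m,300)[0]; hull=cv2.convexHull(k); print('slab',rect(c,k,.010))
q=cv2.approxPolyDP(hull,6,True).reshape(-1,2); print(q.tolist()); print((cast(c,q,.010)[:,:2]*1000).round(1).tolist())
b=(H[...,0]>10)&(H[...,0]<28)&(H[...,1]>130); b[:80]=0;b[200:]=0
for k in blobs(b,50):
    print('brass',cv2.boundingRect(k),rect(c,k,.0515),rect(c,k,.045))
p=(H[...,2]<75); p[160:]=0; p[:,100:]=0
for k in blobs(p,300): print('plate',cv2.boundingRect(k),rect(c,k,.012))
i=cv2.resize(c['color'][40:190,230:420],None,fx=4,fy=4,interpolation=cv2.INTER_CUBIC); cv2.imwrite('pics/w1z.png',i[:,:,::-1])
E
```

```text
[-0.0395 -0.0096  0.0097 -0.004  -0.001  -0.0019]
60 300 [ 72 103  77]
163 300 [ 73 106  70]
113 320 [ 76 141  74]
112 256 [ 20 160 139]
122 387 [ 21 173 133]
90 40 [90 24 53]
slab (array([ 533.9, -220.1,  147.8,  108.3]), 1.415)
[[251, 53], [395, 64], [384, 168], [250, 160]]
[[598.3, -156.6], [576.0, -299.5], [470.9, -284.8], [492.0, -140.0]]
brass (244, 96, 19, 29) (array([ 544. , -159. ,   24.8,   16.7]), 3.006) (array([ 544. , -157.7,   25.3,   17. ]), 3.006)
brass (377, 106, 19, 28) (array([ 524.9, -281.4,   24.5,   16.4]), 2.987) (array([ 524.5, -282.5,   25. ,   16.8]), 2.987)
plate (1, 38, 67, 103) (array([581. ,  67.8,  99.2,  46.7]), 3.047)
```

View pics/w1z.png

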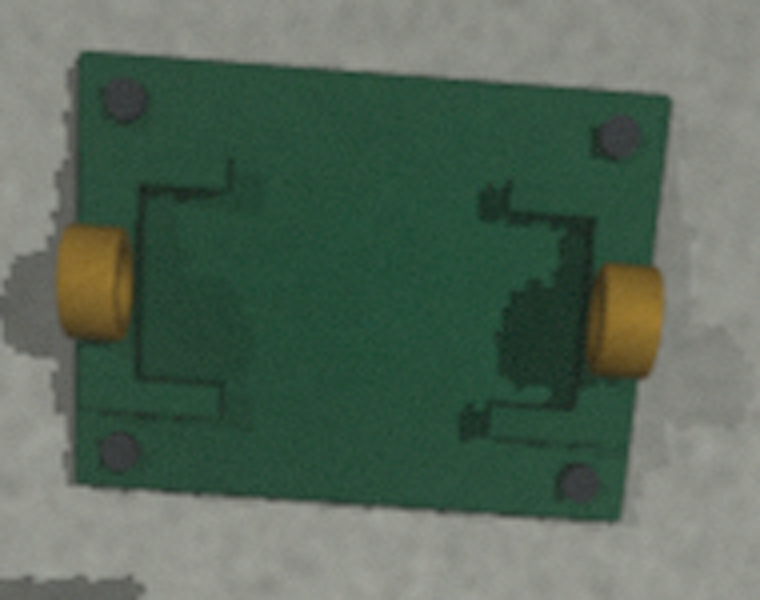

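```bash
python3 -m inch '6 36 -13 -0.001 1;6 36 -13 -0.001 1;6 36 -13 -0.001 1;6 36 -13 -0.001 1;6 36 -13 -0.001 1;6 36 -13 -0.001 1;6 36 -13 -0.001 1;6 36 -13 -0.001 1'; python3 -m inch '0 0 0 0 1;0 0 0 0 1;0 0 0 0 1;0 0 0 0 1'; python3 - <<'E'
from h import *
print(readout.observe()['qvel'].round(4)); c=grab('wrist','w2'); H=c['hsv'].astype(int)
p=(H[...,2]<80)&(H[...,1]<70); p[235:]=0
for k in blobs(p,300): print('plate',cv2.boundingRect(k),rect(c,k,.012))
T=Tool();y=T[:3,1];print(np.arctan2(y[1],y[0]))
E
```

```text
time: 2.13
tool_pos: [0.5197, 0.0689, 0.3004]
tool_rot: [2.37, 1.57, -0.868]
contact_force: [1.0, -1.5, 0.0]
opening: 0.092
time: 2.47
tool_pos: [0.52, 0.0672, 0.3013]
tool_rot: [2.777, 1.57, -0.461]
contact_force: [0.3, -0.5, 0.6]
opening: 0.0918
[-0.0048 -0.0048 -0.0022  0.0043 -0.002   0.003 ]
plate (280, 51, 56, 135) (array([581.4,  72.4,  98.9,  40. ]), 3.051)
plate (72, 198, 27, 37) (array([523.7, 263.9,  31.6,  15.2]), 3.124)
-1.6675294252437807
```

View pics/w2.png

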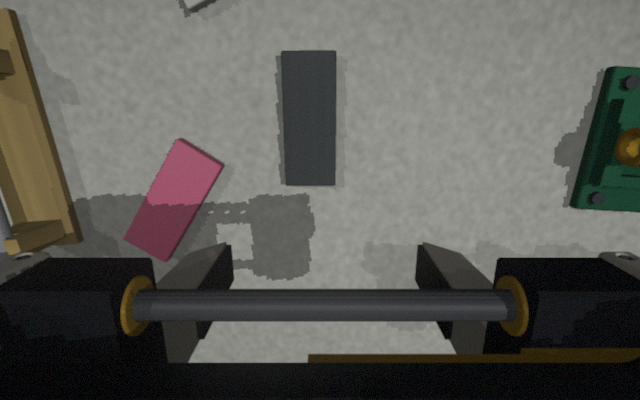

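The dark plate is at px (308,118), measuring 98.9x40 mm, and agrees with the top view within about 1.6 mm. Descending on it.

```bash
python3 -m inch '15.4 1.3 -5 0.001 0.7;15.4 1.3 -5 0.001 0.7;15.4 1.3 -5 0.001 0.7;15.4 1.3 -5 0.001 0.7;0 0 -25 0 0.7;0 0 -25 0 0.7;0 0 -25 0 0.7;0 0 -15 0 0.7'; python3 -m inch '0 0 -9 0 0.7;0 0 0 0 0.7;0 0 0 0 0.7;0 0 0 0 0.7'
```

```text
time: 3.18
tool_pos: [0.581, 0.0724, 0.1888]
tool_rot: [0.183, 1.568, -3.052]
contact_force: [-0.4, -0.7, -0.4]
opening: 0.0643
time: 3.52
tool_pos: [0.5821, 0.0736, 0.1832]
tool_rot: [-3.099, 1.568, -0.049]
contact_force: [0.6, -0.6, -0.7]
opening: 0.0643
```

```bash
python3 -m inch '0 0 -2 0 0.7;0 0 0 0 0;0 0 0 0 0;0 0 0 0 0;0 0 0 0 0;0 0 0 0 0;0 0 0 0 0' 45;  python3 -m inch '0 0 5 0 0;0 0 20 0 0;0 0 30 0 0;0 0 30 0 0;0 0 30 0 0;0 0 0 0 0;0 0 0 0 0;0 0 0 0 0'; python3 - <<'E'
from h import *
print(readout.observe()['qvel'].round(4)); c=grab('wrist','w3');grab('top','t3');grab('scene','s3')
T=Tool();y=T[:3,1];print(np.arctan2(y[1],y[0]))
E
```

```text
time: 4.1
tool_pos: [0.5816, 0.0739, 0.18]
tool_rot: [2.25, 1.57, -0.981]
contact_force: [-0.1, -2.8, 3.0]
opening: 0.0395
time: 4.77
tool_pos: [0.5808, 0.0742, 0.2932]
tool_rot: [0.064, 1.568, 3.116]
contact_force: [0.9, -0.1, -4.4]
opening: 0.0396
[-0.003   0.0237  0.0162 -0.0026  0.0006  0.    ]
-1.661030573846026
```

View pics/w3.png

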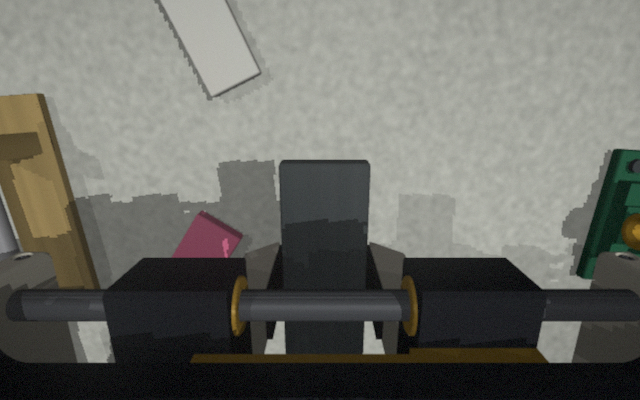

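View pics/s3.png

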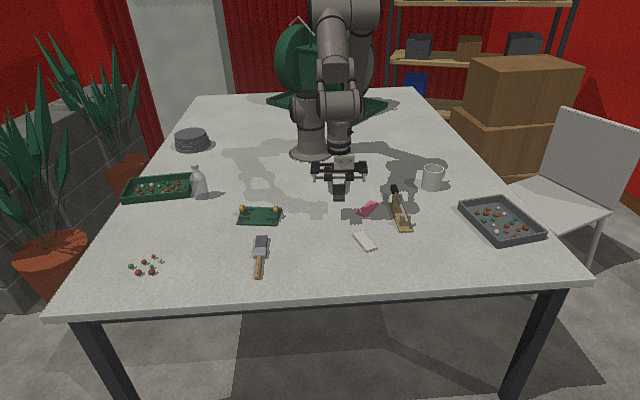

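The plate is held, with the opening at 39.6 mm and its front edge at row 160, columns 280–370. I'll check its offset in the grip, using it as a check on the wrist calibration too.

```bash
python3 - <<'E'
from h import *
c=grab('wrist'); T=Tool(); z=T[2,3]-.168
P=cast(c,[[281,161],[369,161]],z)
L=(P-T[:3,3])@T[:3,:3]; print((L*1000).round(1)); print((T[:3,3]*1000).round(1))
E
```

```text
[[167.8 -18.2 -50.7]
 [167.8  19.6 -50.7]]
[581.1  74.1 292.9]
```

```bash
python3 -m inch '-4.7 -30 1 0.1076 0;-4.7 -30 1 0.1076 0;-4.7 -30 1 0.1076 0;-4.7 -30 1 0.1076 0;-4.7 -30 1 0.1076 0;-4.7 -30 1 0.1076 0;-4.7 -30 1 0.1076 0'; python3 -m inch '-4.7 -30 1 0.1076 0;-4.7 -30 1 0.1076 0;-4.7 -30 1 0.1076 0;-4.7 -30 1 0.1076 0;-4.7 -30 1 0.1076 0;-4.7 -30 1 0.1076 0;-4.7 -30 1 0.1076 0;0 0 0 0 0';python3 -m inch '0 0 0 0 0;0 0 0 0 0;0 0 0 0 0'
cat > meas.py <<'E'
from h import *
import sys
T=Tool();y=T[:3,1];print('psi',np.arctan2(y[1],y[0]),readout.observe()['qvel'].round(3))
c=grab('wrist',sys.argv[1]); H=c['hsv'].astype(int)
m=(H[...,0]>60)&(H[...,0]<95)&(H[...,1]>90)&(H[...,2]>30); m[250:]=0
k=blobs(m,300)[0]; hull=cv2.convexHull(k); print('slab',rect(c,k,.010))
q=cv2.approxPolyDP(hull,6,True).reshape(-1,2); print(q.tolist()); print((cast(c,q,.010)[:,:2]*1000).round(1).tolist())
b=(H[...,0]>10)&(H[...,0]<28)&(H[...,1]>130); b[235:]=0
for k in blobs(b,50):
    print('brass',cv2.boundingRect(k),rect(c,k,.045))
E
python3 meas.py w4
```

```text
time: 5.55
tool_pos: [0.5481, -0.1372, 0.3008]
tool_rot: [-1.071, 1.569, 2.739]
contact_force: [0.3, -0.6, -5.2]
opening: 0.0392
time: 6.22
tool_pos: [0.5143, -0.3512, 0.3077]
tool_rot: [-0.038, 1.568, -1.762]
contact_force: [0.2, 0.5, -4.3]
opening: 0.0393
time: 6.47
tool_pos: [0.5158, -0.3449, 0.308]
tool_rot: [-2.333, 1.569, 2.225]
contact_force: [0.6, -0.2, -4.6]
opening: 0.0397
psi -0.15456757843797456 [ 0.009 -0.007 -0.003 -0.003  0.    -0.003]
slab (array([ 529.6, -246.6,  108.5,   93.3]), 2.986)
[[400, 0], [392, 133], [274, 133], [257, 117], [249, 0]]
[[589.8, -208.8], [575.0, -300.8], [482.9, -286.5], [472.2, -272.4], [483.5, -192.1]]
brass (307, 113, 37, 21) (array([ 524.1, -283. ,   24.8,   13.4]), 2.987)
```

View pics/w4.png

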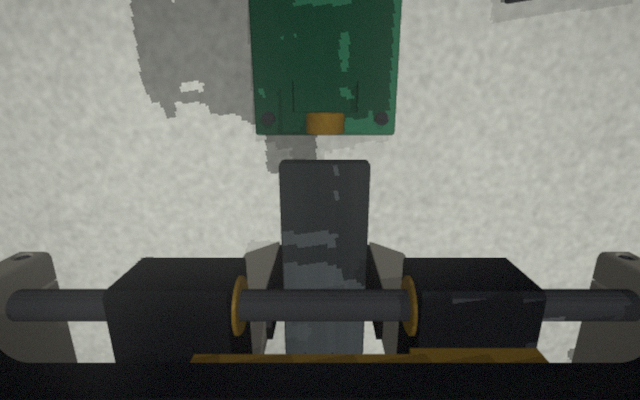

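```bash
python3 - <<'E'
from h import *
c=grab('wrist'); H=c['hsv'].astype(int); f=-.155; hx=np.array([np.cos(f),np.sin(f)]); hy=np.array([-hx[1],hx[0]])
g=((H[...,0]>60)&(H[...,0]<95)&(H[...,1]>90))
for r in (20,40,60,80,100):
    cols=np.where(g[r,200:450])[0]+200; P=cast(c,[[cols[0],r],[cols[-1]+1,r]],.010)[:,:2]*1000
    print(r,cols[0],cols[-1],'u',(P@hx).round(1),'mid',(P@hx).mean().round(1))
col=[r for r in range(100,150) if g[r,285]][-1]; print('end row',col,(cast(c,[[285,col+1],[365,col+1]],.010)[:,:2]*1000@hy).round(1),'-> centre v +75')
P=cast(c,[[307,124],[344,124]],.038)[:,:2]*1000; print('brass u',P@hx,(P@hx).mean())
T=Tool();t=T[:2,3]*1000; print('tcp u,v',t@hx,t@hy)
for e in ((533.9,-220.1),(534.4,-220),(532.6,-215.8),(534.5,-218)): print(e,np.array(e)@hx,np.array(e)@hy)
# top view
c=grab('top'); H=c['hsv'].astype(int); b=(H[...,0]>10)&(H[...,0]<30)&(H[...,1]>90); b[:190]=0;b[230:]=0;b[:,:350]=0;b[:,420:]=0
for k in blobs(b,6):
    P=cast(c,k.reshape(-1,2),.042)[:,:2]*1000; print('top brass u',(P@hx).min(),(P@hx).max(),'v',(P@hy).min(),(P@hy).max())
E
```

```text
20 250 399 u [507.4 616. ] mid 561.7
40 251 398 u [507.3 616.1] mid 561.7
60 252 396 u [507.3 615.5] mid 561.4
80 254 395 u [508.  615.6] mid 561.8
100 257 394 u [509.4 615.7] mid 562.6
end row 132 [-208.5 -208.4] -> centre v +75
brass u [549.0607013  575.18715181] 562.1239265561795
tcp u,v 563.1067261529879 -260.98452351527175
(533.9, -220.1) 561.4784161343473 -135.03780291186874
(534.4, -220) 561.9569838898053 -134.86181170914574
(532.6, -215.8) 559.530166717389 -130.990047458618
(534.5, -218) 561.7470248443005 -132.87035063766814
top brass u 548.7912959464469 573.568611171354 v -204.1219047348162 -189.0174932225001
top brass u 548.5424902174693 573.9805242871729 v -77.13152682442671 -62.241923435899146
```

```bash
python3 -m inch '4.5 31.4 0 0 0;4.5 31.4 0 0 0;4.5 31.4 0 0 0;4.5 31.4 0 0 0;0 0 -20 0 0;0 0 -20 0 0;0 0 0 0 0;0 0 0 0 0'; python3 -m inch '0 0 0 0 0;0 0 0 0 0'
```

```text
time: 7.28
tool_pos: [0.5336, -0.2196, 0.2683]
tool_rot: [-1.945, 1.569, 2.614]
contact_force: [-0.1, -0.3, -3.9]
opening: 0.0394
time: 7.45
tool_pos: [0.5341, -0.2207, 0.2701]
tool_rot: [1.211, 1.568, -0.515]
contact_force: [0.3, 0.2, -4.4]
opening: 0.0396
```

```bash
python3 -m inch '0 1 -20 0 0;0 0 -20 0 0;0 0 -14 0 0;0 0 0 0 0;0 0 0 0 0;0 0 0 0 0'; python3 - <<'E'
from h import *
T=Tool();print(T[:3,3].round(4));grab('wrist','w5'); 
for n in('top','scene'):
    c=grab(n); p=proj(c,[.534,-.219,.05])[0].astype(int); i=c['color'][p[1]-40:p[1]+40,p[0]-60:p[0]+60]; cv2.imwrite(f'pics/{n}5.png',cv2.resize(i,None,fx=5,fy=5,interpolation=cv2.INTER_CUBIC)[:,:,::-1])
E
```

```text
time: 7.95
tool_pos: [0.5342, -0.2198, 0.2162]
tool_rot: [1.21, 1.568, -0.516]
contact_force: [1.0, -0.3, -4.2]
opening: 0.0394
[ 0.5342 -0.2198  0.2162]
```

View pics/w5.png

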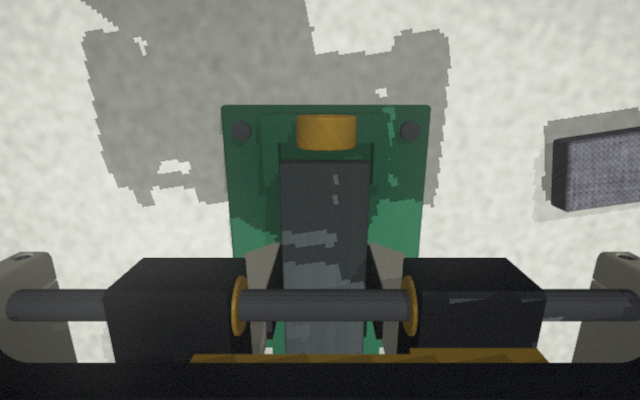

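View pics/scene5.png

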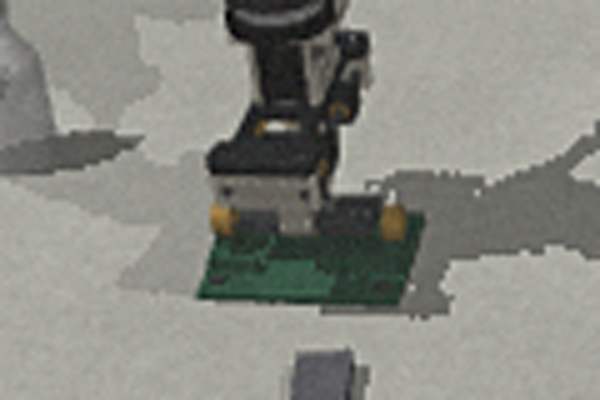

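The wrist picture shows the plate (columns 280–370) in line with the left bushing (columns 297–356) and between the pocket stubs. Lowering.

```bash
python3 -m inch '0 0 -12 0 0;0 0 -10 0 0;0 0 0 0 0;0 0 0 0 0;0 0 0 0 0;0 0 0 0 0'; python3 -m inch '0 0 -2 0 0;0 0 -1 0 0;0 0 0 0 0;0 0 0 0 0;0 0 0 0 0'
```

```text
time: 8.6
tool_pos: [0.5339, -0.2194, 0.1932]
tool_rot: [1.205, 1.57, -0.52]
contact_force: [0.6, -0.5, -4.6]
opening: 0.0396
time: 9.02
tool_pos: [0.5338, -0.2194, 0.19]
tool_rot: [1.239, 1.57, -0.486]
contact_force: [-0.8, 0.1, -1.0]
opening: 0.0394
```

```bash
python3 -m inch '0 0 0 0 0.5;0 0 0 0 0.65;0 0 0 0 0.7;0 0 0 0 0.7;0 0 0 0 0.7;0 0 10 0 0.7;0 0 30 0 0.7;0 0 35 0 0.7'; python3 -m inch '0 0 35 0 0.7;0 -30 10 0 0.7;0 -30 0 0 0.7;0 -30 0 0 0.7;0 -20 0 0 0.7;0 0 0 0 0.7;0 0 0 0 0.7'; python3 meas.py w6; python3 - <<'E'
from h import *
c=grab('top'); i=c['color'][170:250,330:440]; cv2.imwrite('pics/t6.png',cv2.resize(i,None,fx=6,fy=6,interpolation=cv2.INTER_CUBIC)[:,:,::-1])
E
```

```text
time: 9.68
tool_pos: [0.5331, -0.219, 0.2643]
tool_rot: [-1.943, 1.566, 2.614]
contact_force: [0.3, -0.2, -0.5]
opening: 0.0644
time: 10.27
tool_pos: [0.5333, -0.3301, 0.3101]
tool_rot: [2.095, 1.571, 0.367]
contact_force: [1.0, 0.3, 0.3]
opening: 0.0646
psi -0.15651754889195604 [ 0.034 -0.011  0.029  0.007  0.     0.005]
slab (array([ 531. , -237.8,  110.6,  108.6]), 1.414)
[[378, 0], [372, 153], [240, 154], [228, 0]]
[[592.8, -191.6], [575.7, -300.1], [470.1, -284.2], [486.5, -174.8]]
brass (286, 136, 36, 23) (array([ 524.5, -282.6,   24.9,   15.4]), 2.985)
```

View pics/w6.png

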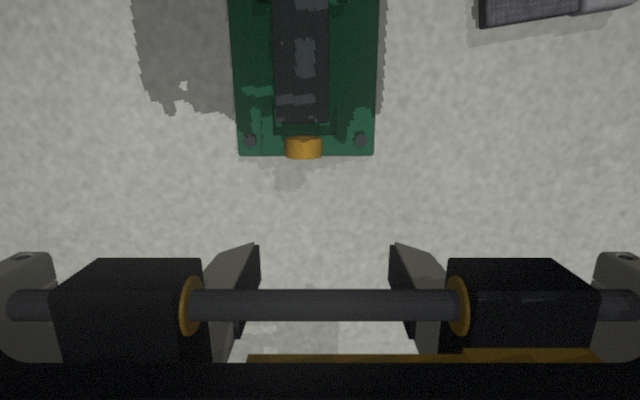

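View pics/t6.png

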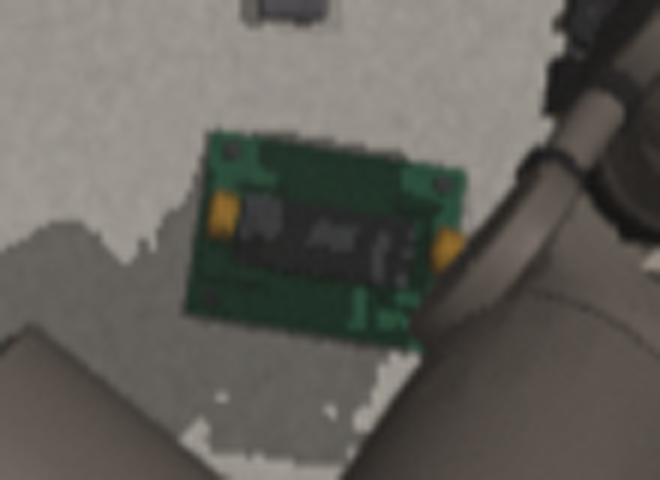

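The wrist view shows the plate seated between bushing and stubs, columns 274–330, end row ~123. I'll check it numerically, then go on to the rod.

```bash
python3 - <<'E'
from h import *
c=grab('wrist'); f=-.155; hx=np.array([np.cos(f),np.sin(f)]); hy=np.array([-hx[1],hx[0]])
P=cast(c,[[274,122],[330,122],[273,40],[330,40]],.022)[:,:2]*1000; print((P@hx).round(1),(P@hy).round(1))
T=Tool(); print((T[:3,3]*1000).round(1))
E
```

```text
[538.4 580.7 540.1 580.4] [-180.6 -180.6 -124.1 -124. ]
[ 533.8 -328.2  310. ]
```

```bash
python3 -m inch '0 39.2 0 0.1066 0.7;0 39.2 0 0.1066 0.7;0 39.2 0 0.1066 0.7;0 39.2 0 0.1066 0.7;0 39.2 0 0.1066 0.7;0 39.2 0 0.1066 0.7;0 39.2 0 0.1066 0.7;0 39.2 0 0.1066 0.7'; python3 -m inch '0 39.2 0 0.1066 0.7;0 39.2 0 0.1066 0.7;0 39.2 0 0.1066 0.7;0 39.2 0 0.1066 0.7;0 39.2 0 0.1066 0.7;0 39.2 0 0.1066 0.7;0 39.2 0 0.1066 0.7;0 39.2 0 0.1066 0.7';python3 -m inch '0 0 0 0 0.7;0 0 0 0 0.7;0 0 0 0 0.7;0 0 0 0 0.7'; python3 - <<'E'
from h import *
T=Tool();y=T[:3,1];print('psi',np.arctan2(y[1],y[0]),readout.observe()['qvel'].round(3))
c=grab('wrist','w7'); H=c['hsv'].astype(int)
p=(H[...,2]<60)&(H[...,1]<100); p[235:]=0
for k in blobs(p,200): print(cv2.boundingRect(k),rect(c,k,.056))
E
```

```text
time: 11.08
tool_pos: [0.5329, -0.0127, 0.3102]
tool_rot: [1.296, 1.57, 0.43]
contact_force: [-0.0, -0.2, -0.6]
opening: 0.0642
time: 11.75
tool_pos: [0.5322, 0.3008, 0.3102]
tool_rot: [1.483, 1.571, 1.47]
contact_force: [0.4, 0.4, -0.1]
opening: 0.0641
time: 12.08
tool_pos: [0.5334, 0.2971, 0.3098]
tool_rot: [-2.293, 1.57, -2.314]
contact_force: [-0.4, 0.3, -0.3]
opening: 0.0644
psi 1.5496571145611067 [-0.017 -0.001 -0.002  0.004 -0.002 -0.002]
(318, 78, 33, 78) (array([465.2, 304.6,  49.1,  20.9]), 3.12)
(538, 0, 74, 42) (array([411.1, 450.4,  44.4,  22.5]), 1.549)
(588, 203, 52, 32) (array([541.3, 503.6,  35.7,  21.1]), 1.753)
```

View pics/w7.png

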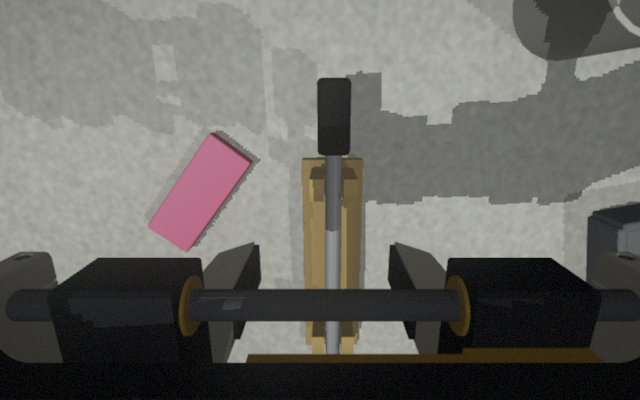

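The handle is at px (334,117), world (465,305) and 49x21 mm, matching the drawing and the top view. Descending on it.

```bash
python3 -m inch '-17 2 0 0 0.55;-17 2 -5 0 0.55;-17 2 -10 0 0.55;-17.2 1.5 -10 0 0.55;0 0 -25 0 0.55;0 0 -25 0 0.55;0 0 -15 0 0.55;0 0 0 0 0.55'; python3 -m inch '0 0 -10 0 0.55;0 0 0 0 0.55;0 0 0 0 0.55'; python3 - <<'E'
from h import *
T=Tool();y=T[:3,1];print('psi',np.arctan2(y[1],y[0]),T[:3,3]); c=grab('wrist','w8')
E
```

```text
time: 12.8
tool_pos: [0.4647, 0.3037, 0.217]
tool_rot: [-2.676, 1.565, -2.698]
contact_force: [-0.5, -0.4, 0.5]
opening: 0.0503
time: 13.05
tool_pos: [0.4659, 0.3051, 0.2103]
tool_rot: [0.544, 1.57, 0.524]
contact_force: [-0.0, 0.2, -0.1]
opening: 0.0506
psi 1.550134194362796 [0.46591054 0.30507162 0.21027425]
```

View pics/w8.png

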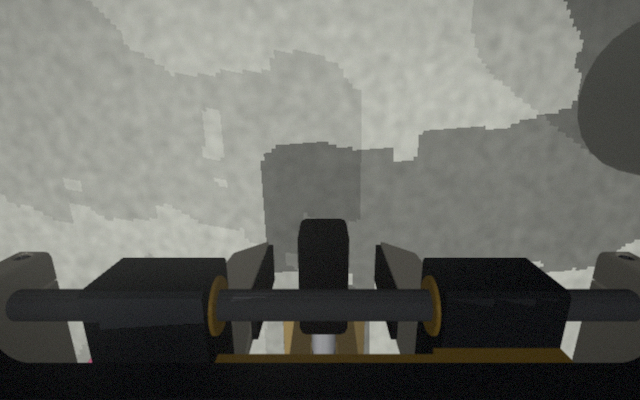

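The handle (columns 299–349) sits centred between the pads. Down 7 mm, grip and lift straight up.

```bash
python3 -m inch '0 0 -7 0 0.55;0 0 0 0 0.55;0 0 0 0 0;0 0 0 0 0;0 0 0 0 0;0 0 0 0 0;0 0 0 0 0;0 0 0 0 0' 55;python3 -m inch '0 0 4 0 0;0 0 10 0 0;0 0 15 0 0;0 0 20 0 0;0 0 20 0 0;0 0 0 0 0;0 0 0 0 0;0 0 0 0 0'; python3 - <<'E'
from h import *
T=Tool();y=T[:3,1];print('psi',np.arctan2(y[1],y[0]),T[:3,3]); grab('wrist','w9')
for n in('top','scene'):
    c=grab(n); p=proj(c,[.55,.30,.1])[0].astype(int); i=c['color'][p[1]-55:p[1]+55,p[0]-75:p[0]+75]; cv2.imwrite(f'pics/{n}9.png',cv2.resize(i,None,fx=5,fy=5,interpolation=cv2.INTER_CUBIC)[:,:,::-1])
E
```

```text
time: 13.77
tool_pos: [0.4655, 0.3054, 0.2028]
tool_rot: [0.7, 1.571, 0.68]
contact_force: [-0.4, 0.5, 0.2]
opening: 0.0215
time: 14.43
tool_pos: [0.4652, 0.3052, 0.2713]
tool_rot: [-2.797, 1.57, -2.817]
contact_force: [0.2, -0.4, -1.8]
opening: 0.0219
psi 1.5509218725334533 [0.4651669  0.3052146  0.27134363]
```

View pics/scene9.png

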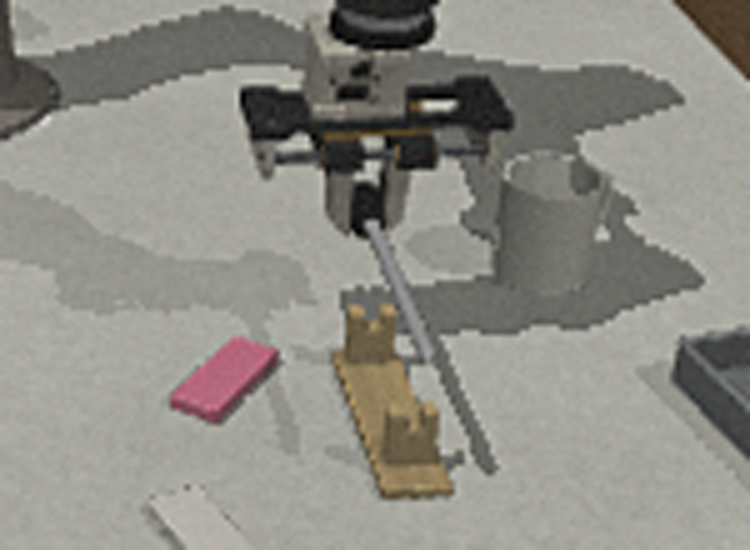

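View pics/top9.png

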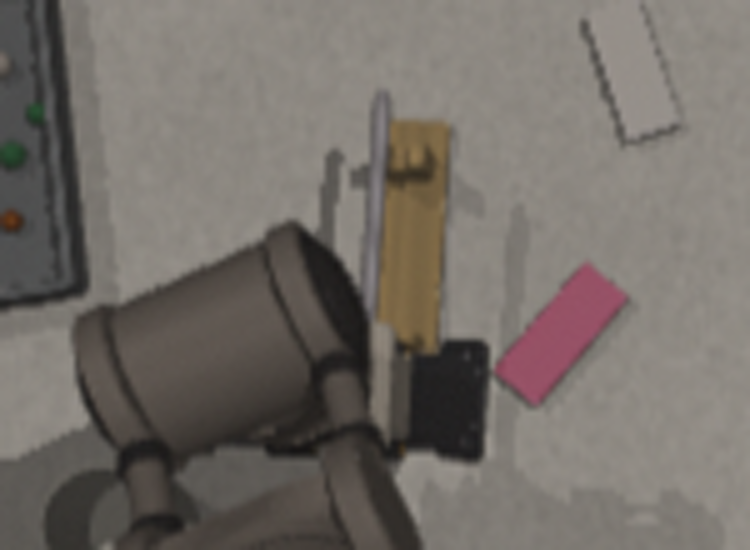

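View pics/w9.png

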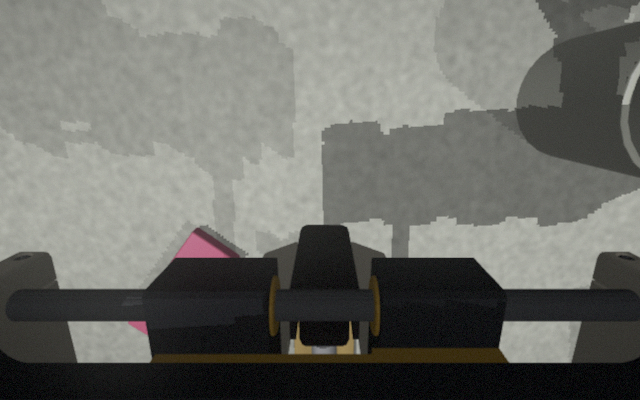

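The rod is held clear of the cradle. I'll triangulate its nose from the two fixed views (top crop (382,92), scene crop (432,358)) to check tilt.

```bash
cat > nose.py <<'E'
from h import *
def tri(pt,ps):
    ct,cs=grab('top'),grab('scene')
    def ray(c,p):
        M=np.linalg.inv(c['w2c']); d=M[:3,:3]@np.array([(p[0]-c['cx'])/c['fx'],(p[1]-c['cy'])/c['fy'],1]); return M[:3,3],d/np.linalg.norm(d)
    a,u=ray(ct,pt); b,v=ray(cs,ps); s=np.linalg.lstsq(np.c_[u,-v],b-a,rcond=None)[0]
    P,Q=a+s[0]*u,b+s[1]*v; return (P+Q)/2*1000,np.linalg.norm(P-Q)*1000
E
python3 - <<'E'
from nose import *
ct,cs=grab('top'),grab('scene')
pt=proj(ct,[.55,.30,.1])[0].astype(int)-[75,55]; ps=proj(cs,[.55,.30,.1])[0].astype(int)-[75,55]
for a,b in (((382,92),(432,358)),):
    X=tri(pt+np.array(a)/5,ps+np.array(b)/5); print(X)
T=Tool(); print('expected nose',T[:3,3]*1000+[210,-.02*210,-159])
X=[.675,.301,.112]; print((proj(ct,X)-pt)*5,(proj(cs,X)-ps)*5)
E
```

```text
(array([674.01966452, 302.71312399, 109.4661844 ]), np.float64(4.0056606727701505))
expected nose [675.4383331  301.14812286 112.16790822]
[[380.78668299  88.96512745]] [[427.23591583 356.36373729]]
```

```bash
python3 -m inch '8.4 -15.5 0 -0.1219 0;8.4 -15.5 0 -0.1219 0;8.4 -15.5 0 -0.1219 0;8.4 -15.5 0 -0.1219 0;8.4 -15.5 0 -0.1219 0;8.4 -15.5 0 -0.1219 0;8.4 -15.5 0 -0.1219 0'; python3 -m inch '8.4 -15.5 0 -0.1219 0;8.4 -15.5 0 -0.1219 0;8.4 -15.5 0 -0.1219 0;8.4 -15.5 0 -0.1219 0;8.4 -15.5 0 -0.1219 0;8.4 -15.5 0 -0.1219 0;8.4 -15.5 0 -0.1219 0';python3 -m inch '0 0 -15 0 0;0 0 -15 0 0;0 0 0 0 0;0 0 0 0 0;0 0 0 0 0'; python3 - <<'E'
from nose import *
T=Tool();y=T[:3,1];print('psi',np.arctan2(y[1],y[0]),T[:3,3]); t=T[:3,3]*1000; f=-.155; hx=np.array([np.cos(f),np.sin(f)]); hy=np.array([-hx[1],hx[0]]);print('u,v',t[:2]@hx,t[:2]@hy)
N=t+[-210*hy[0],-210*hy[1],-159]; print('exp nose',N)
for n in('top','scene'):
    c=grab(n); q=proj(c,N/1000)[0]; p=q.astype(int); print(n,'off',p-[75,55],'exp nose crop',(q-p+[75,55])*5); i=c['color'][p[1]-55:p[1]+55,p[0]-75:p[0]+75]; cv2.imwrite(f'pics/{n}10.png',cv2.resize(i,None,fx=5,fy=5,interpolation=cv2.INTER_CUBIC)[:,:,::-1])
E
```

```text
time: 15.37
tool_pos: [0.5246, 0.1961, 0.2715]
tool_rot: [-2.316, 1.571, 3.088]
contact_force: [0.1, -0.4, -0.6]
opening: 0.0218
time: 15.95
tool_pos: [0.5835, 0.0876, 0.2715]
tool_rot: [-1.473, 1.571, 3.078]
contact_force: [-0.0, 0.1, -0.9]
opening: 0.0221
time: 16.37
tool_pos: [0.5833, 0.0886, 0.2423]
tool_rot: [1.768, 1.57, 0.041]
contact_force: [0.2, 0.5, -1.2]
opening: 0.0217
psi -0.15529640725648558 [0.58331591 0.08858841 0.24225955]
u,v 562.6465552761617 177.5787334279431
exp nose [ 550.89608601 -118.89401628   83.25954854]
top off [281 146] exp nose crop [379.68430367 277.33623749]
scene off [209 143] exp nose crop [375.7959927  277.76148564]
```

View pics/scene10.png

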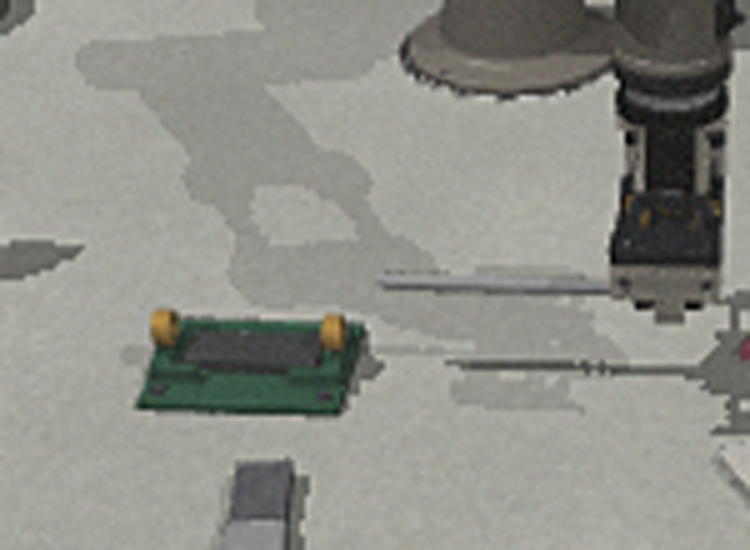

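View pics/top10.png

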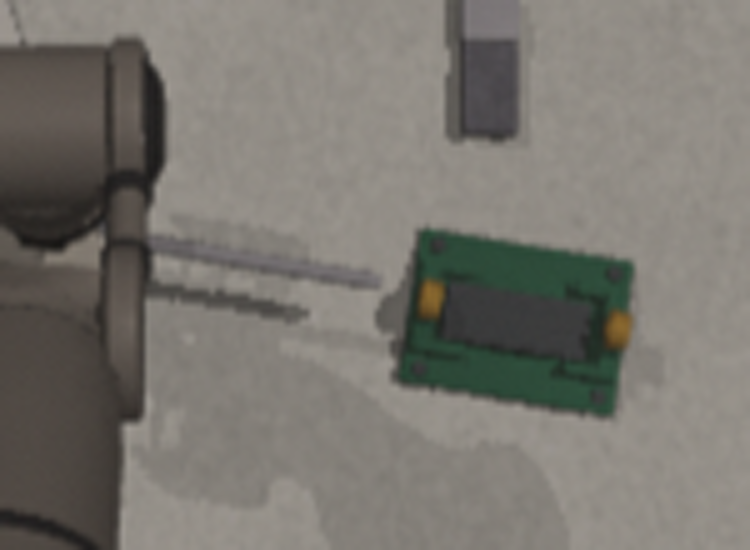

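The nose appears within about 0.6 px of expected in both views (top crop (382,280), scene crop (380,281)). I'll lower to bore height and check it against the brass bushings directly.

```bash
python3 -m inch '0 0 -20 0 0;-0.9 0 -15 0 0;0 0 -10 0 0;0 0 0 0 0;0 0 0 0 0;0 0 0 0 0'; cat > chk.py <<'E'
from nose import *
import sys
T=Tool();y=T[:3,1]; t=T[:3,3]*1000; f=-.155; hx=np.array([np.cos(f),np.sin(f)]); hy=np.array([-hx[1],hx[0]])
print('psi',np.arctan2(y[1],y[0]),t.round(1),'u,v',t[:2]@hx,t[:2]@hy)
N=t+[-210*hy[0],-210*hy[1],-159]; print('exp nose',N)
C=lambda v,z:np.r_[(561.7*hx+v*hy),z]/1000
for n in('top','scene'):
    c=grab(n); q=proj(c,C(-60,38))[0]; p=q.astype(int); o=p-[55,40]; i=c['color'][p[1]-40:p[1]+40,p[0]-55:p[0]+55]; cv2.imwrite(f'pics/{n}{sys.argv[1]}.png',cv2.resize(i,None,fx=7,fy=7,interpolation=cv2.INTER_CUBIC)[:,:,::-1])
    w=lambda P:((proj(c,P)-o+.5)*7-.5).round(1).tolist()
    print(n,'nose',w(N/1000),'bore L',w(C(-62.6,38)),'R',w(C(-204.6,38)))
E
python3 chk.py 11
```

```text
time: 16.97
tool_pos: [0.5827, 0.0885, 0.1977]
tool_rot: [1.733, 1.569, 0.007]
contact_force: [-0.2, 0.1, -1.8]
opening: 0.0211
psi -0.15545961710389658 [582.7  88.5 197.7] u,v 562.0143991652882 177.3736658446366
exp nose [ 550.23985013 -118.9990331    38.71268439]
top nose [[337.8, 273.8]] bore L [[398.6, 284.6]] R [[689.4, 332.2]]
scene nose [[444.6, 287.2]] bore L [[388.8, 286.3]] R [[126.4, 278.3]]
```

View pics/scene11.png

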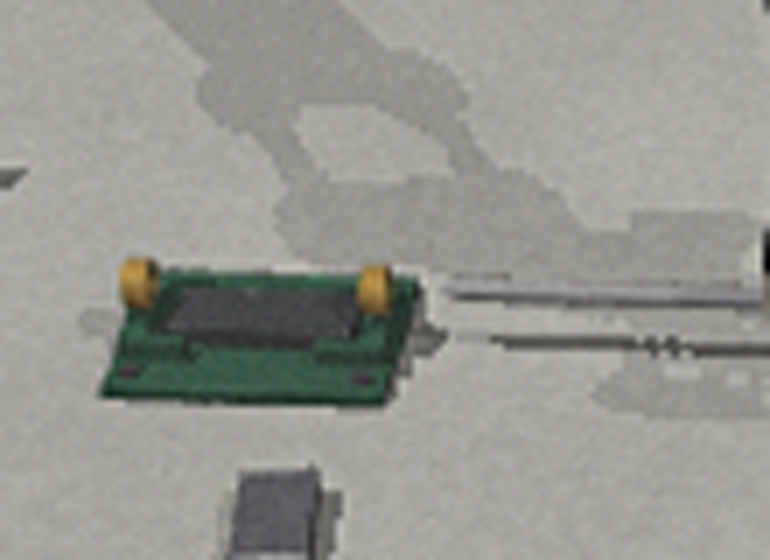

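View pics/top11.png

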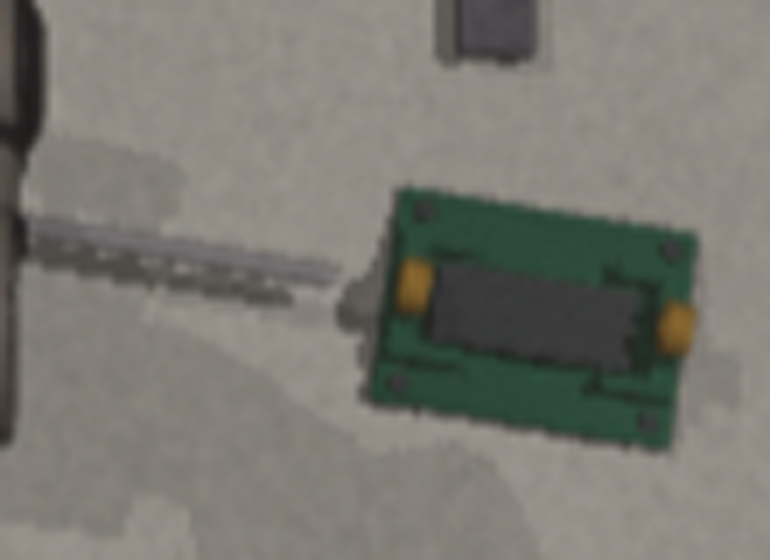

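Extended, the rod line passes through both brass centres: scene L (375,290) and R (139,283), top L (416,286) and R (678,330). Inserting in steps and watching the force.

```bash
python3 -m inch '-1.54 -9.88 0 0 0;-1.54 -9.88 0 0 0;-1.54 -9.88 0 0 0;-1.54 -9.88 0 0 0;-1.54 -9.88 0 0 0;0 0 0 0 0;0 0 0 0 0;0 0 0 0 0'; python3 chk.py 12
```

```text
time: 17.73
tool_pos: [0.5745, 0.0389, 0.1968]
tool_rot: [2.581, 1.571, 0.854]
contact_force: [-0.0, -0.0, -0.9]
opening: 0.0211
psi -0.15619661195368084 [574.5  38.9 196.8] u,v 561.6380951909139 127.10493669839056
exp nose [ 542.10756607 -168.60702329   37.75761956]
top nose [[439.9, 291.6]] bore L [[398.6, 284.6]] R [[689.4, 332.2]]
scene nose [[351.1, 285.4]] bore L [[388.8, 286.3]] R [[126.4, 278.3]]
```

View pics/scene12.png

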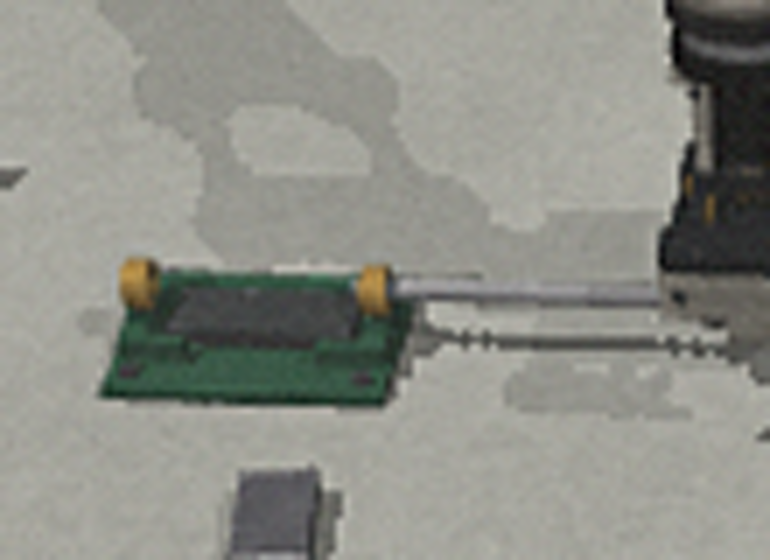

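View pics/top12.png

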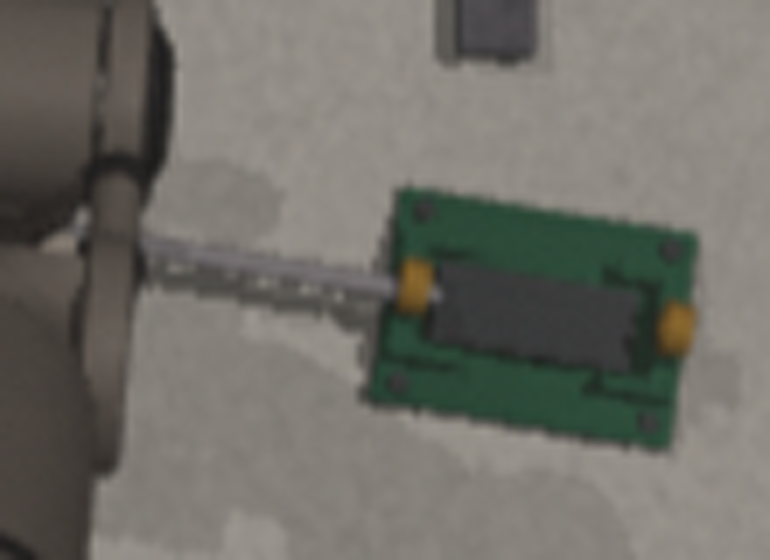

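The nose is through the left bushing, visible at top crop (436,293), with no contact force. On to just short of the far bushing.

```bash
python3 -m inch '-1.85 -11.86 0 0 0;-1.85 -11.86 0 0 0;-1.85 -11.86 0 0 0;-1.85 -11.86 0 0 0;-1.85 -11.86 0 0 0;-1.85 -11.86 0 0 0;-1.85 -11.86 0 0 0;-1.85 -11.86 0 0 0';python3 -m inch '0 0 0 0 0;0 0 0 0 0;0 0 0 0 0'; python3 chk.py 13
```

```text
time: 18.5
tool_pos: [0.5594, -0.0573, 0.1968]
tool_rot: [1.218, 1.571, -0.509]
contact_force: [-0.3, -0.2, -1.2]
opening: 0.0216
time: 18.75
tool_pos: [0.5597, -0.0558, 0.1967]
tool_rot: [-3.049, 1.571, 1.507]
contact_force: [0.4, -0.1, -1.3]
opening: 0.0218
psi -0.15590892745860796 [559.7 -55.8 196.7] u,v 561.5925198454174 31.282958211915247
exp nose [ 527.26953055 -263.27320701   37.71873474]
top nose [[636.0, 323.8]] bore L [[398.6, 284.6]] R [[689.4, 332.2]]
scene nose [[174.0, 280.1]] bore L [[388.8, 286.3]] R [[126.4, 278.3]]
```

View pics/scene13.png

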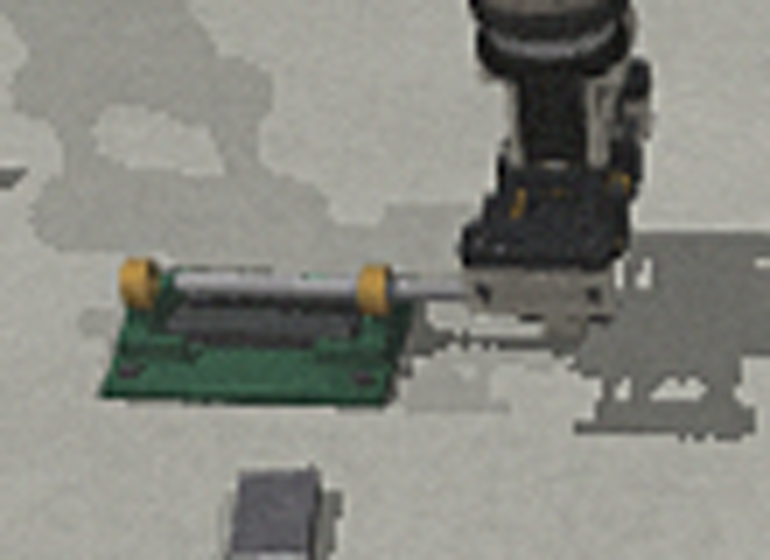

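View pics/top13.png

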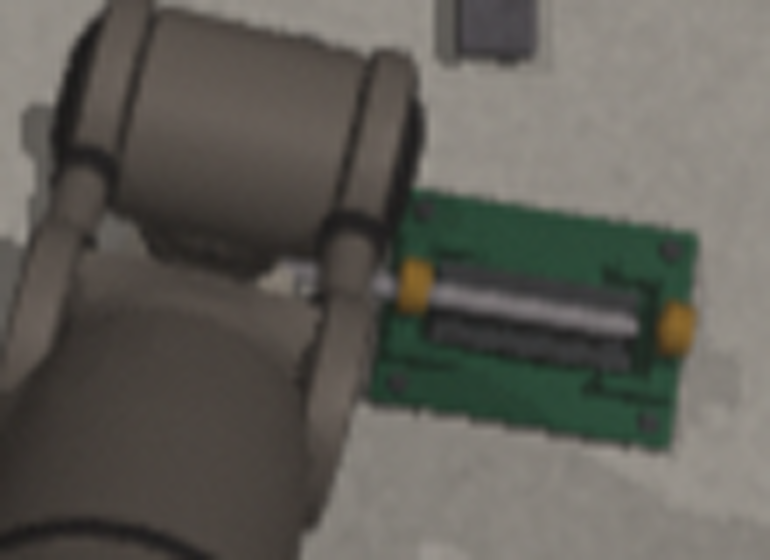

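The nose (scene (175,282), top (637,326)) is lined up with the far bushing, with no force. Last 46 mm.

```bash
python3 -m inch '-1.54 -9.88 0 0 0;-1.54 -9.88 0 0 0;-1.54 -9.88 0 0 0;0 0 0 0 0;0 0 0 0 0';python3 -m inch '-1.24 -7.9 0 0 0;-1.24 -7.9 0 0 0;0 0 0 0 0;0 0 0 0 0;0 0 0 0 0;0 0 0 0 0'; python3 chk.py 14; python3 -c "
from cell import readout;s=readout.observe();print(s['contact_force'],s['torque'],s['qvel'])"
```

```text
time: 19.27
tool_pos: [0.555, -0.0865, 0.1967]
tool_rot: [1.745, 1.571, 0.017]
contact_force: [0.3, -0.4, -1.9]
opening: 0.0216
time: 19.77
tool_pos: [0.5526, -0.1011, 0.1967]
tool_rot: [3.051, 1.571, 1.324]
contact_force: [1.3, -0.4, -0.8]
opening: 0.0219
psi -0.15546971876541907 [ 552.6 -101.1  196.7] u,v 561.5931925930837 -14.622794967415262
exp nose [ 520.1832605  -308.62872434   37.71867634]
top nose [[730.4, 339.3]] bore L [[398.6, 284.6]] R [[689.4, 332.2]]
scene nose [[89.9, 277.5]] bore L [[388.8, 286.3]] R [[126.4, 278.3]]
[-0.53945925 -0.74338396 -1.05288865] [ 0.07249291 -0.12661314  0.01190363] [ 1.64555167e-04  2.28191268e-04 -5.88034377e-05 -9.42474048e-04
 -4.63111733e-04 -3.30806488e-04]
```

View pics/scene14.png

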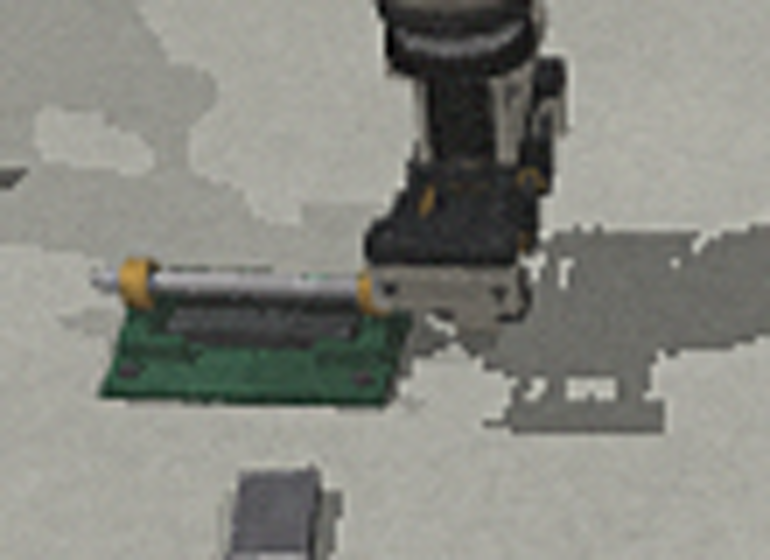

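View pics/top14.png

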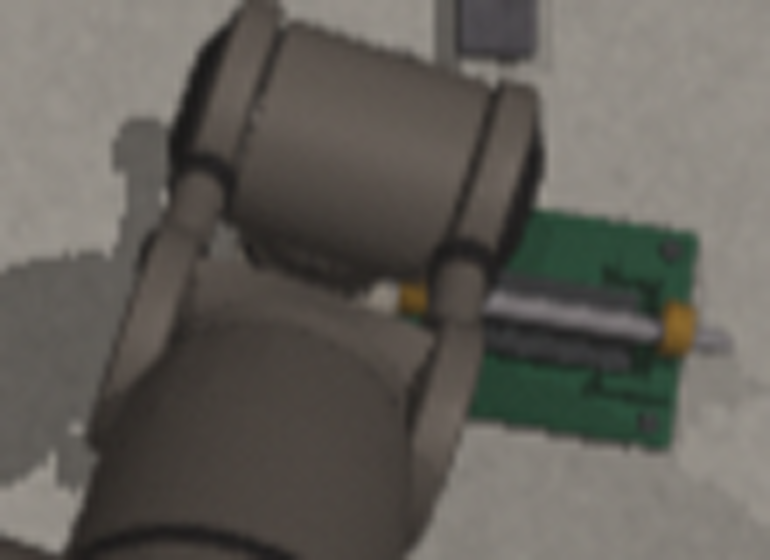

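The nose sticks out past the far bushing at top crop (731,343) and scene crop (95,281), about 18–20 mm. The arm is still and force is about 1 N. Handing in.

```bash
python3 -c "
from cell import workorder;print(workorder.hand_in())"
```

```text
the job is handed in; nothing more can be done
None
```

I laid the dark steel plate in the holder pocket and let go of it. I then lifted the rod by its handle out of the cradle and slid it from the left through both bushings. The job was handed in at about 20 s of the 56 s, with the handle still gripped at a 55 N setting; no verdict was reported.

**Rod:** In the last pictures the nose stood out about 18–20 mm past the far bushing. The rod was in line with the bore in both fixed views, the external force was about 1 N and the arm was still.

**Plate:** The wrist view after release put the plate about 1.6 mm across and 3 mm along from centre, which is inside tolerance. The last pictures show it still lying under the rod.

**Disagreements:** The top and wrist cameras differed by up to about 4 mm on where the holder sits along its length, probably because the top view's dark mask caught the shadow. I used a value in between. The triangulated nose height was about 3 mm below expected, with 4 mm between the two sight lines; this caused no trouble during insertion.

**Bystanders:** Nothing came near the bottle, mug or brush on the planned paths. I did not re-measure their positions at the end.

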